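# Take the depth of a blind dowel bore with a depth gauge

### The arm

A 7-joint arm with a two-finger parallel gripper is mounted at the origin on the work surface. World frame = base frame: x ahead of the robot, y to its left, z up, the work surface at z = 0. Lengths are in m, angles in rad, forces in N, time in s.
With the tool pointing down it reaches from about 0.4 to 0.85 m from the base axis. Payload 4.5 kg.
Tool frame: the origin (TCP) lies on the centre line of the jaws, within the pads' length; the fingertips stand 8 mm ahead of it and the grasp point (between the pads) lies 11 mm behind it; z points along the fingers, x is the direction in which the jaws open and shut, and the axes are right-handed (so a half turn about z gives the same grasp; the last joint's range is limited). The gripper opens to 88 mm and grips with 3 to 60 N. Pads are 18 mm wide; open, the fingers measure 123 mm over their backs; the gripper's body (75 mm by 187 mm) begins 45 mm behind the grasp point.
Start: joints at [-1.2, 0.689, -0.195, 1.565, 0.157, 0.902, -0.215], TCP at [0.207, 0.59, 0.247] pointing down, gripper open.
Joint ranges: [-3.01, 3.01], [-0.46, 2.08], [-1.47, 1.51], [0.13, 2.56], [-1, 4.14], [0.04, 2.09], [-2.66, 2.66]. Speed limits (rad/s): [2.57, 2.57, 3.14, 3.14, 3.14, 3.14, 3.14].

### API

Orientations are given as a unit quaternion [x, y, z, w].
In Python, from plant import r gives the robot as it stands.
- The arm moves only by the shell command python3 -m pendant 'ROWS' [FORCE]. ROWS is JSON, a list of rows, each a list of 3 entries, a list of its own where there are three numbers: the turn, a rotation vector about the tool's x, y, z in rad, then the shift along the tool's x, y, z in m, then the opening, from 0 (shut) to 1 (fully open). In form: [[[wx, wy, wz], [tx, ty, tz], claw], ...]. A call has 1 to 10 rows; each row is the pose to reach, as a shift and turn from the pose commanded when the call began, along the tool's axes at that moment; what a row does not reach only later rows make up. A row lasts 1/10 s, in which the tool goes at most 50 mm and 8.59 degrees, less where a joint would pass 70% of its speed; a pose out of reach is approached as far as the arm can. A call with a gripper value outside its range is refused whole. The fingers move at their own pace and stop on an object; FORCE is the grip in N (left out, the last holds). Time passes only in rows, so rows that repeat a pose let the fingers close. It gives the time, the measured TCP pose, the force and the opening at its end, in the units of the state.
- r.get_state(): the state, without advancing time (a new reading comes with each control period).
- r.snapshot(name): name is "side" or "top"; returns a dict with "image" (384x512x3 uint8, red, green, blue), "mtx" (3x3 intrinsics, pixels), "R" (3x3) and "t" (3): a world point X has camera coordinates R X + t. Camera axes: x right, y down, z forward; pixel columns grow to the right and rows downward; lengths in m; the calibration is good to about 2 mm. A picture is of the moment at which its call begins. There is no depth.
- r.finish_job(): hands the job in, once; it reports no verdict.
The state is a dict: "clock": time; "q": joint angles; "qd": joint speeds; "joint_torque": joint torques, N m; "tool_pos": TCP position; "eef_rot": TCP orientation; "contact_force": force on the tool from outside, world axes, zero at the start; "moment": the same for the moment, N m; "opening": opening from 0.0 (shut) to 1.0 (fully open).
Only numpy, scipy, OpenCV 4.12 (cv2) and the standard library are available. Lean on these libraries where they do the work, as an engineer would, in place of code of your own. Each camera call takes 0.05 s, during which the arm holds its last target. There are 200 camera calls.

### The job

Take the depth of the narrow round bore in the clamped table leg: lift the depth gauge out of the tool block, lower its rod into the bore until it bottoms out, and go on pushing down until the sole of the stock sits flat on the wood, holding it firmly seated there for a second without forcing it. Then hang the gauge back in its hole in the tool block, stock resting on the block, with the rod left just as the bore has set it. Leave the other tools where they lie.

Things in the scene. Friction and masses are not known exactly. Their poses are not given: they have to be found in the camera images.
- gauge: joiner's depth gauge: dark wood T-shaped stock, brass plates under its ends. Origin at the middle of the sole, z up, y along it. Bar 20 (x) x 110 (y) x 16 mm high; its raised middle, 20 (x) x 46 (y), reaches 36 mm above the sole: grip it there across x, some 23 mm above the sole to keep the fingertips clear below. A screw sticks out 10 mm from the -x side, 42 mm to +y. About 200 g in all.
- depth_rod: the gauge's upright steel rod, 8 mm thick, 84 mm long, round-nosed, through the middle of the stock. Origin at its lower tip, z up. At the start it stands out 44 to 48 mm below the sole; pushed from below with over 6 N it slides up through the stock (22 mm at least) and stays where it is left. Its top is then up to 22 mm above the stock.
- tool_block: plain wooden block 70 (x) x 200 (y) x 80 mm high, fixed to the bench, origin at the middle of its underside, z up. The gauge hangs in its middle hole with the stock along y. Two steel punches (11 mm thick, 32 mm high above the block) stand in it 87 mm to either side of that hole along y.
- block_hole (a point): centre of the mouth of the tool block's middle hole, on its top face, 80 mm above the bench; hole 22 mm wide, open through the block. The gauge starts hanging in it and must end hanging in it.
- leg: table-leg blank, pale wood, 60 (x) x 380 (y) x 60 mm, lying clamped on a plywood board; fixed. Origin at the middle of its underside, z up; top face 60 mm above it, 78 mm above the bench. In the top face: the narrow round bore at the middle, a slot mortise 85 mm to +y, a wide round bore 85 mm to -y. Toggle clamps some 160 mm either side of the narrow bore stand 55 mm above it; nearer is free.
- bore_mouth (a point): centre of the mouth of the narrow bore, on the leg's top face. Bore 10 mm in diameter with a 1.5 mm chamfer, upright. Its axes are those of the leg.
- bore_floor: flat wooden bottom of the narrow bore, origin at its centre, 26 to 38 mm below the leg's top face, different each time. Nothing yields: pushing down meets the rod's 6 N drag and then, once the sole meets the wood, a steep rise. A steady total push of 13 to 20 N, drag included, holds the sole firmly seated; more is forcing it. Land the sole at under 10 mm/s: at 20 mm/s it knocks with 60 N.
- chisel: bystander: wood-handled chisel 255 mm long, lying on the bench in front of the clamping board; origin under its middle
- try_square: bystander: try square, stock 120 mm, blade 150 mm, lying flat on the bench beyond the tool block
- pencil: bystander: carpenter's pencil, 160 mm, on the clamping board in front of the leg
- mallet: bystander: beech mallet, head 110 mm, lying on the far side of the bench
- glue_bottle: bystander: white glue bottle, 62 mm thick, 170 mm tall, standing beyond the tool block
- offcut: bystander: wood offcut 45 x 70 x 45 mm in front of the tool block
- block_plane: bystander: small steel hand plane, 160 mm long, 50 mm high, on the bench near the robot
Not all that is in view belongs to the job. Leave any green or turquoise look-alike of the tool_block alone. What is shaped like the gauge but red or turquoise is not meant.

How it is judged:
On the way, in this order (a step that is already met when the one before it is completed fails the run):
1. the gauge is lifted out: rod tip clear above the tool block (z of depth_rod in the frame of block_hole above 0.003 m), for 0.1 s.
2. rod tip on the bore's bottom and sole flat on the leg's top face (each within 1.5 mm, 2 degrees), pressed on it steadily with 5 to 16 N beyond the rod's drag, for half a second (horizontal distance between depth_rod and bore_mouth below 0.004 m and z of depth_rod in the frame of bore_floor below 0.0015 m and z of gauge in the frame of bore_mouth below 0.0015 m and angle between the z axis of gauge and the z axis of leg, either way round below 0.035 rad and contact force between gauge and leg between 5 and 16 N), for 0.5 s.
At the end, for the whole second after the job is handed in: the gauge hangs in the tool block's middle hole (within 9 mm of its centre), sole resting on the block (within 2 mm), upright within 3 degrees, at rest and released, and its rod stands out below the sole by the depth of the narrow bore, to about 2 mm (horizontal distance between gauge and block_hole below 0.009 m and z of gauge in the frame of block_hole between -0.002 and 0.002 m and angle between gauge's own z axis and vertical below 0.05 rad and linear speed of gauge below 0.02 m/s and ((z of bore_floor in the frame of bore_mouth between -0.028 and -0.0255 m and z of depth_rod in the frame of gauge between -0.0295 and -0.0245 m) or (z of bore_floor in the frame of bore_mouth between -0.03 and -0.028 m and z of depth_rod in the frame of gauge between -0.0315 and -0.0265 m) or (z of bore_floor in the frame of bore_mouth between -0.032 and -0.03 m and z of depth_rod in the frame of gauge between -0.0335 and -0.0285 m) or (z of bore_floor in the frame of bore_mouth between -0.034 and -0.032 m and z of depth_rod in the frame of gauge between -0.0355 and -0.0305 m) or (z of bore_floor in the frame of bore_mouth between -0.036 and -0.034 m and z of depth_rod in the frame of gauge between -0.0375 and -0.0325 m) or (z of bore_floor in the frame of bore_mouth between -0.0385 and -0.036 m and z of depth_rod in the frame of gauge between -0.0395 and -0.0345 m))); the robot touches nothing.
It fails at once if the gauge is knocked or forced: over 60 N between it and the leg or the floor of the bore (contact force between gauge and leg above 60 N or contact force between gauge and bore_floor above 60 N).
It fails at once if a bystander is moved by more than 25 mm (distance of any of chisel, try_square, pencil, mallet, glue_bottle, offcut, block_plane from where it was at the start of the episode above 0.025 m).
It also fails if it takes over 64 s, if anything falls off the work surface, if the arm or the gripper's body presses on something with over 40 N, if the wrist force passes 120 N, or if a joint passes its speed limit or range.

## Working session

There is one attempt and no reset: what is moved stays moved. The work goes in short steps, Python scripts to look and compute and a shell command to move; the robot and the scene stay as the last step left them, time stands still between calls to the robot, and variables do not carry over. Pictures are saved under pics/ and viewed, about 8 in all and at most 12, crops included, and the job is handed in when it is done.

```bash
ls; mkdir -p pics; python3 - <<'E'
from plant import r
import cv2,json
s=r.get_state();print({k:(v if not hasattr(v,'tolist') else v.tolist()) for k,v in s.items()})
for n in("side","top"):
    d=r.snapshot(n);cv2.imwrite(f"pics/{n}0.png",cv2.resize(d["image"][:,:,::-1],(800,600),interpolation=cv2.INTER_CUBIC));print(n,d["mtx"],d["R"],d["t"])
E
```

```text
pics
{'clock': 0.0, 'q': [-1.2001993976364629, 0.689952573058663, -0.1945440330974787, 1.5663559271573286, 0.15732124872026942, 0.9024685214270609, -0.21508554914302466], 'qd': [0.0004957715319628708, -0.0008846339179618371, 0.0008512739842526891, 0.0025940533842304073, 0.0002042672419021395, 0.0005980231039819865, -0.00014945109377402396], 'joint_torque': [-0.0002114579683620832, -52.75435209274292, -1.2667669728398323, -15.343335270881653, -0.052631639409810305, 0.006309337477432564, 0.00016947715721471468], 'tool_pos': [0.2063725636831664, 0.5892957901350253, 0.2459272042930774], 'eef_rot': [0.8155782002208415, 0.5786461782112468, -0.000690784930301811, 0.0005679632303489723], 'contact_force': [-0.47080709263580534, -0.5145902977588702, -0.018521871980142917], 'moment': [-0.01259116574702854, 0.014591065361579293, -0.0018410167724559816], 'opening': 0.9986928889677262}
side [[466.45650309   0.         262.3160534 ]
 [  0.         466.45650309 192.7232258 ]
 [  0.           0.           1.        ]] [[ 0.97889647 -0.20434992 -0.00167722]
 [-0.16061865 -0.76428464 -0.62455635]
 [ 0.12634617  0.6116454  -0.78097795]] [-0.49148279  0.1863694   1.48827732]
top [[490.69963762   0.         259.66576271]
 [  0.         490.69963762 197.5056127 ]
 [  0.           0.           1.        ]] [[ 0.00607381 -0.99977365  0.02039012]
 [-0.99697262 -0.00763489 -0.07737767]
 [ 0.07751583 -0.01985842 -0.99679333]] [0.06021509 0.52224555 1.58641519]
```

View pics/top0.png

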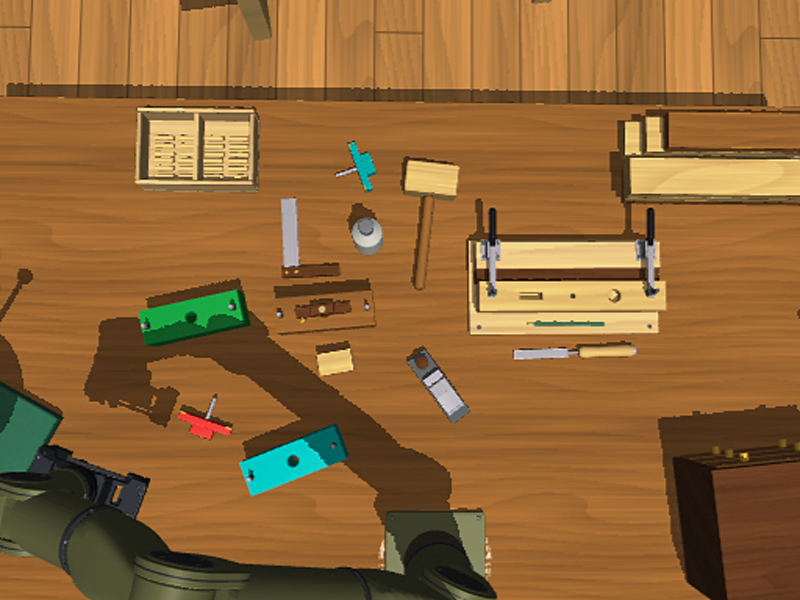

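View pics/side0.png

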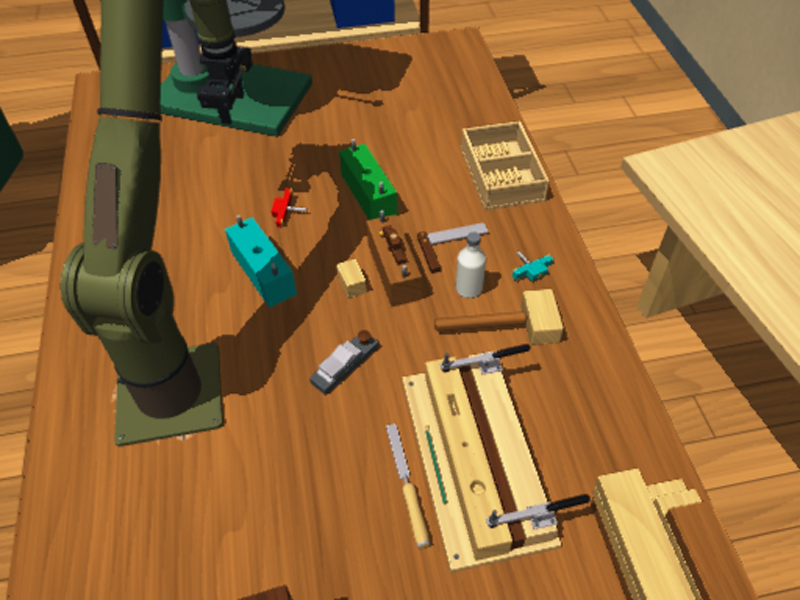

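The top view shows the gauge in the plain wooden block at about (321,309), with punches at (279,314) and (364,308). The narrow bore is at (573,296). In the side view the gauge is near (394,238) and the bore near (464,444). Next I'll enlarge both places in both views.

```bash
cat > h.py <<'E'
import numpy as np,cv2
from plant import r
def crop(d,u,v,w=64,h=48,k=6):
    u0,v0=int(u-w/2),int(v-h/2)
    im=cv2.resize(d["image"][v0:v0+h,u0:u0+w,::-1],(w*k,h*k),interpolation=cv2.INTER_CUBIC)
    for i in range(0,w,10): cv2.putText(im,str(u0+i),(i*k,8),0,.3,(0,0,255)); cv2.line(im,(i*k,9),(i*k,14),(0,0,255))
    for i in range(0,h,10): cv2.putText(im,str(v0+i),(0,i*k+4),0,.3,(255,0,0)); cv2.line(im,(20,i*k),(26,i*k),(255,0,0))
    return im
def ray(d,u,v,z):
    """pixel (original, pixel-index coords) -> world point at height z"""
    K,R,t=map(np.array,(d["mtx"],d["R"],d["t"]))
    c=-R.T@t; q=R.T@np.linalg.inv(K)@[u,v,1]
    return c+q*(z-c[2])/q[2]
def proj(d,X):
    p=d["mtx"]@(d["R"]@np.array(X)+d["t"]);return p[:2]/p[2]
E
python3 - <<'E'
from h import *
t=r.snapshot("top");s=r.snapshot("side")
m=np.vstack([np.hstack([crop(t,205,198),crop(t,367,189)]),np.hstack([crop(s,253,156),crop(s,297,284)])])
cv2.imwrite("pics/m1.png",m)
E
```

```text
(no output)
```

View pics/m1.png

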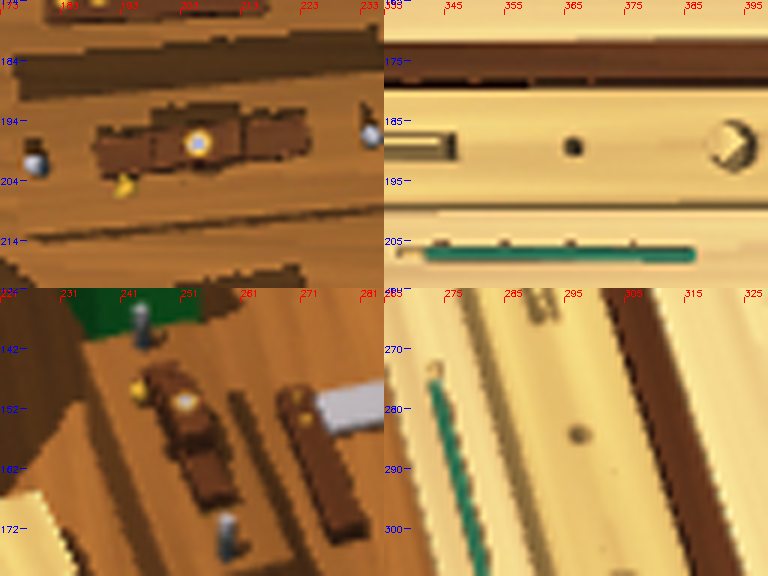

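```bash
python3 - <<'E'
from h import *
t=r.snapshot("top");s=r.snapshot("side")
def tri(a,b):
    A=[]
    for d,(u,v) in((t,a),(s,b)):
        P=d["mtx"]@np.c_[d["R"],d["t"]]; A+=[(u-.5)*P[2]-P[0],(v-.5)*P[2]-P[1]]
    x=np.linalg.svd(np.array(A))[2][-1];return x[:3]/x[3]
for n,a,b,z in(("rod",(206,197.8),(251.8,151),.118),("pL",(179,201.2),(244.7,136),.112),("pR",(234.8,196.3),(258.8,170.7),.112),("bore",(366.5,189.5),(297.5,284.5),.078),("wide",(393,189.3),None,.078)):
    f=lambda d,p:ray(d,p[0]-.5,p[1]-.5,z)[:2].round(4)
    print(n,f(t,a),f(s,b) if b else "",tri(a,b).round(4) if b else "")
# stock edges in top: bar ends
for p in((93/6+173,158/6+174),(311/6+173,130/6+174)): print(ray(t,p[0]-.5,p[1]-.5,.096).round(4))
q=r.get_state();from scipy.spatial.transform import Rotation as Ro
print(Ro.from_quat(q["eef_rot"]).as_matrix().round(4),q["tool_pos"])
E
```

```text
rod [0.5135 0.2318] [0.5116 0.2295] [0.5129 0.2321 0.1152]
pL [0.5029 0.315 ] [0.5018 0.3126] [0.5027 0.3154 0.1092]
pR [0.5193 0.1439] [0.5182 0.1415] [0.5191 0.144  0.1091]
bore [ 0.5469 -0.2722] [ 0.5458 -0.2747] [ 0.5469 -0.273   0.0745]
wide [ 0.5482 -0.3568]  
[0.5069 0.2879 0.096 ]
[0.5223 0.1754 0.096 ]
[[ 3.305e-01  9.438e-01 -2.000e-04]
 [ 9.438e-01 -3.305e-01 -5.000e-04]
 [-5.000e-04  0.000e+00 -1.000e+00]] [0.20648747 0.58972633 0.24645117]
```

```bash
python3 -m pendant '[[[0,0,1.125],[-0.237,0.4075,0.0865],1],[[0,0,1.125],[-0.237,0.4075,0.0865],1],[[0,0,1.125],[-0.237,0.4075,0.0865],1],[[0,0,1.125],[-0.237,0.4075,0.0865],1],[[0,0,1.125],[-0.237,0.4075,0.0865],1],[[0,0,1.125],[-0.237,0.4075,0.0865],1],[[0,0,1.125],[-0.237,0.4075,0.0865],1],[[0,0,1.125],[-0.237,0.4075,0.0865],1],[[0,0,1.125],[-0.237,0.4075,0.0865],1],[[0,0,1.125],[-0.237,0.4075,0.0865],1]]' 10
```

```text
clock: 1.3
tool_pos: [0.5154, 0.227, 0.1597]
eef_rot: [0.999, 0.052, 0.001, 0.001]
contact_force: [-0.3, -0.4, 0.6]
opening: 0.998
```

```bash
python3 - <<'E'
from h import *
t=r.snapshot("top");s=r.snapshot("side")
m=np.hstack([crop(t,205,198,64,96),crop(s,253,150,64,96)])
cv2.imwrite("pics/m2.png",m)
q=r.get_state();print(q["tool_pos"],q["eef_rot"],q["qd"])
for d in(t,s): print(proj(d,[.5128,.2312,.118]),proj(d,[.513,.231,.096]), proj(d,q["tool_pos"]))
E
```

```text
[0.51609635 0.22577597 0.15962582] [9.98747307e-01 5.00013634e-02 7.44901501e-04 1.76783509e-03] [-0.07354137 -0.01933477 -0.0721992   0.01828708 -0.02687403  0.00682885
 -0.03204174]
[205.69626523 197.53897016] [206.39301213 198.02228883] [206.28933571 195.3709509 ]
[251.55994755 150.10551076] [251.75221555 154.54765038] [252.58663909 142.47960433]
```

View pics/m2.png

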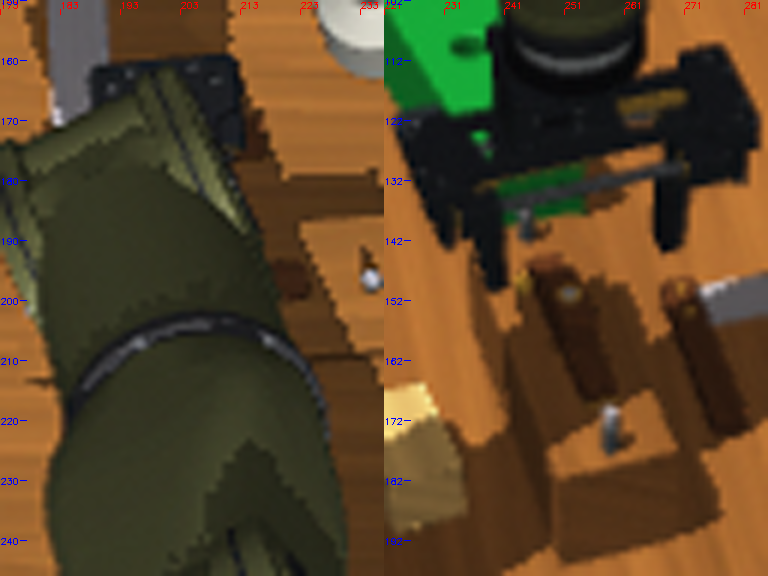

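The side view shows the open jaws straddling the gauge at about (251,155), with the rod top at (252,151). The fingers are to either side, so I'll let the arm settle and go partly down.

```bash
python3 -m pendant '[[[0,0,0],[0,0,0],1],[[0,0,0],[0,0,0],1],[[0,0,0],[0,0,0.02],1],[[0,0,0],[0,0,0.035],1],[[0,0,0],[0,0,0.035],1],[[0,0,0],[0,0,0.035],1]]' 10; python3 -m pendant '[[[0,0,0],[0,0,0],1]]'
```

```text
clock: 2.0
tool_pos: [0.5122, 0.233, 0.1255]
eef_rot: [0.998, 0.056, -0.0, -0.0]
contact_force: [0.4, -0.1, 0.8]
opening: 1.006
clock: 2.1
tool_pos: [0.513, 0.2326, 0.1261]
eef_rot: [0.998, 0.055, 0.001, -0.0]
contact_force: [-0.0, 0.2, -0.2]
opening: 0.999
```

```bash
python3 -m pendant '[[[0,0,0],[0,0,0.017],1],[[0,0,0],[0,0,0.033],1],[[0,0,0],[0,0,0.033],1],[[0,0,0],[0,0,0.033],1],[[0,0,0],[0,0,0.033],1],[[0,0,0],[0,0,0.033],0.2],[[0,0,0],[0,0,0.033],0.2],[[0,0,0],[0,0,0.033],0.15],[[0,0,0],[0,0,0.033],0.1],[[0,0,0],[0,0,0.033],0.1]]' 15; python3 -m pendant '[[[0,0,0],[0,0,0],0],[[0,0,0],[0,0,0],0],[[0,0,0],[0,0,0],0],[[0,0,0],[0,0,0],0],[[0,0,0],[0,0,0],0],[[0,0,0],[0,0,0],0]]' 45
```

```text
clock: 3.1
tool_pos: [0.5128, 0.2316, 0.0923]
eef_rot: [0.999, 0.054, 0.0, -0.0]
contact_force: [0.1, -0.3, 0.4]
opening: 0.574
clock: 3.7
tool_pos: [0.5128, 0.2316, 0.0922]
eef_rot: [0.999, 0.054, -0.0, -0.0]
contact_force: [-0.7, -0.5, -0.4]
opening: 0.229
```

```bash
python3 -m pendant '[[[0,0,0],[0,0,-0.015],0],[[0,0,0],[0,0,-0.035],0],[[0,0,0],[0,0,-0.06],0],[[0,0,0],[0,0,-0.09],0],[[0,0,0],[0,0,-0.09],0],[[0,0,0],[0,0,-0.09],0],[[0,0,0],[0,0,-0.09],0],[[0,0,0],[0,0,-0.09],0]]'; python3 - <<'E'
from h import *
t=r.snapshot("top");s=r.snapshot("side")
m=np.hstack([crop(t,205,198,64,96),crop(s,253,140,64,96)])
cv2.imwrite("pics/m3.png",m)
q=r.get_state();print(q["tool_pos"],q["eef_rot"])
from scipy.spatial.transform import Rotation as Ro
R=Ro.from_quat(q["eef_rot"]).as_matrix();print(R.round(4), R.T@(np.array([.5464,-.273,0])-[.5128,.2316,0]))
E
```

```text
clock: 4.5
tool_pos: [0.5119, 0.2312, 0.1808]
eef_rot: [0.999, 0.055, -0.001, 0.001]
contact_force: [-0.7, -0.1, -1.7]
opening: 0.223
[0.51224516 0.23129044 0.18112293] [ 9.98511505e-01  5.45315898e-02 -9.51640634e-04  4.16837594e-04]
[[ 9.941e-01  1.089e-01 -1.900e-03]
 [ 1.089e-01 -9.941e-01 -9.000e-04]
 [-1.900e-03  7.000e-04 -1.000e+00]] [-2.15508564e-02  5.05257867e-01  4.10090687e-04]
```

View pics/m3.png

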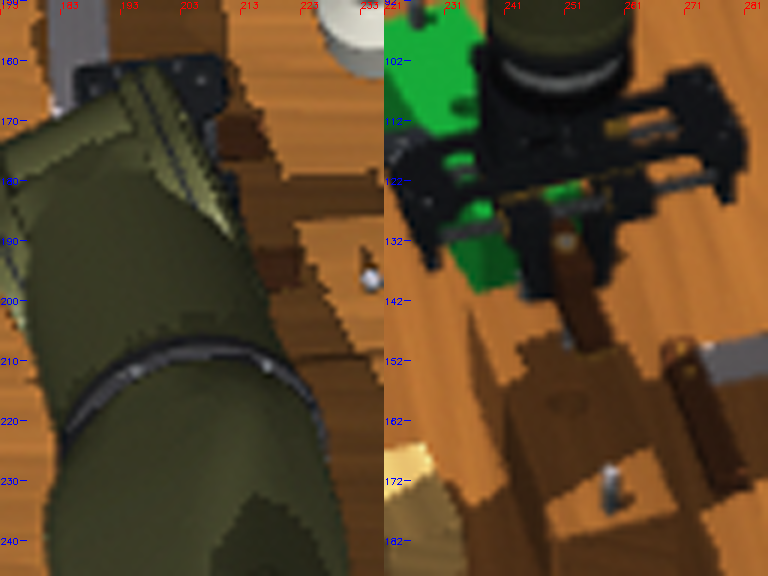

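Side view: the gauge is held and lifted clear, rod top at (251.3,132.2) and tip near (251.8,148.7). The empty block hole is at (251.7,159).

```bash
python3 - <<'E'
from h import *
t=r.snapshot("top");s=r.snapshot("side")
q=r.get_state();p=np.array(q["tool_pos"]);print(p)
print("rodtop",ray(s,250.8,131.7,p[2]-.092+.08+.038),"hole",ray(s,251.2,158.5,.08),"bore",ray(s,297,284,.078))
E
```

```text
[0.51251435 0.23140392 0.18156627]
rodtop [0.51157748 0.22873132 0.20756627] hole [0.51008026 0.22770579 0.08      ] bore [ 0.54576904 -0.27467809  0.078     ]
```

```bash
python3 -m pendant '[[[0,0,0],[-0.001,0.02,0],0],[[0,0,0],[-0.003,0.06,0],0],[[0,0,0],[-0.0045,0.11,0],0],[[0,0,0],[-0.007,0.16,0],0],[[0,0,0],[-0.009,0.21,0],0],[[0,0,0],[-0.011,0.26,0],0],[[0,0,0],[-0.013,0.31,0],0],[[0,0,0],[-0.015,0.36,0],0],[[0,0,0],[-0.0172,0.41,0],0],[[0,0,0],[-0.019,0.45,0],0]]'; python3 -m pendant '[[[0,0,0],[-0.0015,0.035,0],0],[[0,0,0],[-0.0021,0.0544,0],0],[[0,0,0],[-0.0021,0.0544,0],0],[[0,0,0],[-0.0021,0.0544,0.02],0],[[0,0,0],[-0.0021,0.0544,0.03],0],[[0,0,0],[-0.0021,0.0544,0.03],0],[[0,0,0],[-0.0021,0.0544,0.03],0],[[0,0,0],[-0.0021,0.0544,0.03],0],[[0,0,0],[-0.0021,0.0544,0.03],0],[[0,0,0],[-0.0021,0.0544,0.03],0]]'; python3 - <<'E'
from h import *
t=r.snapshot("top");s=r.snapshot("side")
m=np.hstack([crop(t,367,189,64,96),crop(s,297,275,64,96)])
cv2.imwrite("pics/m4.png",m)
q=r.get_state();print(q["tool_pos"],q["eef_rot"])
E
```

```text
clock: 5.7
tool_pos: [0.5423, -0.2217, 0.1821]
eef_rot: [0.999, 0.053, -0.0, 0.001]
contact_force: [0.4, -0.2, -2.1]
opening: 0.222
clock: 6.7
tool_pos: [0.547, -0.2722, 0.1527]
eef_rot: [0.999, 0.055, 0.0, 0.0]
contact_force: [0.5, -0.3, -2.4]
opening: 0.224
[ 0.54688051 -0.27218217  0.15251658] [9.98517096e-01 5.44383283e-02 2.59064615e-04 9.75249472e-05]
```

View pics/m4.png

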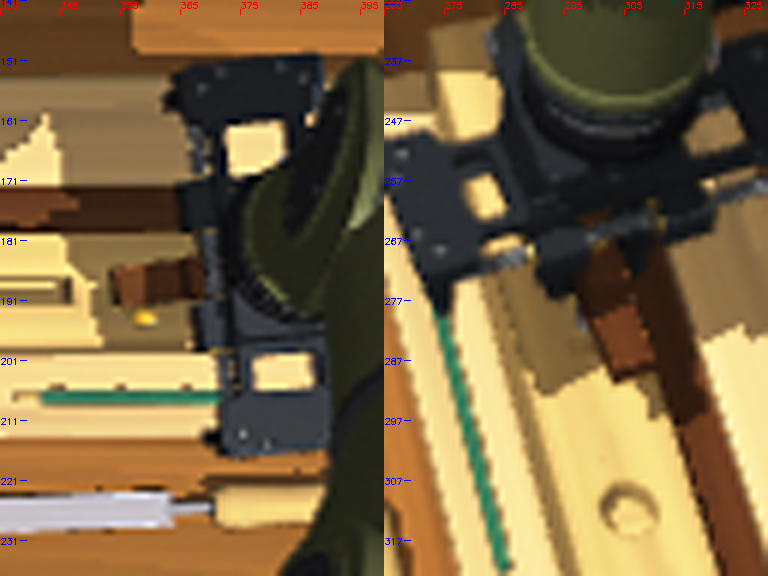

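Top view: the bar's left end is at about (355,188), over the leg. Side view: the rod tip is near (298,281), about where the bore lies at (297.5,284.5), with the wood's shading behind. I'll check the tip numerically.

```bash
python3 - <<'E'
from h import *
s=r.snapshot("side")
print(ray(s,297.5,280.3,.0945),ray(s,297,284,.078)); print(proj(s,[.5458,-.2747,.0945]),proj(s,[.5458,-.2747,.0985]))
c=crop(s,298,278,24,24,20);cv2.imwrite("pics/m5.png",c)
E
```

```text
[ 0.54697733 -0.27191647  0.0945    ] [ 0.54576904 -0.27467809  0.078     ]
[297.3425439 281.2447066] [297.4235398  280.56743328]
```

View pics/m5.png

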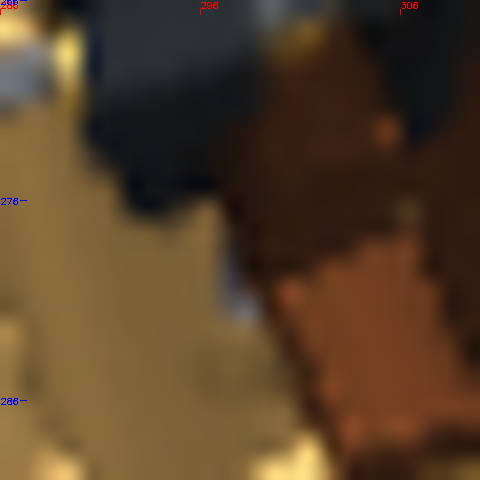

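Tip at (297.6,281.3) against a predicted (297.3,281.2) for being directly above the bore: within about 1 mm. I'll lower it into the chamfer, watching force.

```bash
python3 -m pendant '[[[0,0,0],[0,0,0.004],0],[[0,0,0],[0,0,0.008],0],[[0,0,0],[0,0,0.011],0],[[0,0,0],[0,0,0.013],0],[[0,0,0],[0,0,0.014],0],[[0,0,0],[0,0,0.015],0],[[0,0,0],[0,0,0.016],0],[[0,0,0],[0,0,0.017],0],[[0,0,0],[0,0,0.018],0]]'; python3 -m pendant '[[[0,0,0],[0,0,0.0005],0],[[0,0,0],[0,0,0.001],0],[[0,0,0],[0,0,0.0015],0],[[0,0,0],[0,0,0.002],0]]';python3 -m pendant '[[[0,0,0],[0,0,0.0005],0],[[0,0,0],[0,0,0.001],0],[[0,0,0],[0,0,0.0015],0],[[0,0,0],[0,0,0.002],0]]'
```

```text
clock: 7.75
tool_pos: [0.5468, -0.2721, 0.1342]
eef_rot: [0.999, 0.055, 0.0, -0.0]
contact_force: [-0.4, 0.2, -2.1]
opening: 0.221
clock: 8.15
tool_pos: [0.5467, -0.2721, 0.1322]
eef_rot: [0.999, 0.054, 0.0, -0.0]
contact_force: [-0.0, -0.7, -2.3]
opening: 0.222
clock: 8.55
tool_pos: [0.5467, -0.2721, 0.1301]
eef_rot: [0.999, 0.054, 0.0, -0.0]
contact_force: [0.2, 0.4, -2.1]
opening: 0.224
```

No contact below mouth height, so the rod is in the bore.

```bash
python3 -m pendant '[[[0,0,0],[0,0,0.0015],0],[[0,0,0],[0,0,0.003],0],[[0,0,0],[0,0,0.0045],0],[[0,0,0],[0,0,0.006],0],[[0,0,0],[0,0,0.0075],0],[[0,0,0],[0,0,0.009],0],[[0,0,0],[0,0,0.0105],0],[[0,0,0],[0,0,0.012],0],[[0,0,0],[0,0,0.0135],0],[[0,0,0],[0,0,0.015],0]]'; python3 -m pendant '[[[0,0,0],[0,0,0.001],0],[[0,0,0],[0,0,0.002],0],[[0,0,0],[0,0,0.003],0],[[0,0,0],[0,0,0.004],0],[[0,0,0],[0,0,0.005],0]]';python3 -m pendant '[[[0,0,0],[0,0,0.001],0],[[0,0,0],[0,0,0.002],0],[[0,0,0],[0,0,0.003],0],[[0,0,0],[0,0,0.004],0],[[0,0,0],[0,0,0.005],0]]'
```

```text
clock: 9.55
tool_pos: [0.5467, -0.2721, 0.1151]
eef_rot: [0.999, 0.054, 0.0, -0.0]
contact_force: [0.4, -0.1, -2.1]
opening: 0.223
clock: 10.05
tool_pos: [0.5468, -0.2721, 0.1101]
eef_rot: [0.999, 0.054, 0.0, -0.0]
contact_force: [0.4, 0.3, -1.4]
opening: 0.221
clock: 10.55
tool_pos: [0.5467, -0.2721, 0.1051]
eef_rot: [0.999, 0.054, 0.0, -0.0]
contact_force: [-0.1, -0.5, -1.5]
opening: 0.221
```

```bash
python3 -m pendant '[[[0,0,0],[0,0,0.001],0],[[0,0,0],[0,0,0.002],0],[[0,0,0],[0,0,0.003],0],[[0,0,0],[0,0,0.004],0],[[0,0,0],[0,0,0.005],0]]'; python3 -m pendant '[[[0,0,0],[0,0,0.001],0],[[0,0,0],[0,0,0.002],0],[[0,0,0],[0,0,0.003],0],[[0,0,0],[0,0,0.004],0],[[0,0,0],[0,0,0.005],0]]'
```

```text
clock: 11.05
tool_pos: [0.5467, -0.2721, 0.1001]
eef_rot: [0.999, 0.055, 0.0, -0.0]
contact_force: [0.0, -0.2, -1.7]
opening: 0.223
clock: 11.55
tool_pos: [0.5468, -0.2722, 0.0954]
eef_rot: [0.999, 0.054, 0.0, 0.0]
contact_force: [-1.6, 1.3, 4.6]
opening: 0.217
```

Drag on the bottom (about 6.5 N) has begun. Now I'll land slowly.

```bash
python3 -m pendant '[[[0,0,0],[0,0,0.0005],0],[[0,0,0],[0,0,0.001],0],[[0,0,0],[0,0,0.0015],0],[[0,0,0],[0,0,0.002],0],[[0,0,0],[0,0,0.0025],0],[[0,0,0],[0,0,0.003],0],[[0,0,0],[0,0,0.0035],0]]'; python3 -m pendant '[[[0,0,0],[0,0,0.0003],0],[[0,0,0],[0,0,0.0006],0],[[0,0,0],[0,0,0.0009],0]]'
```

```text
clock: 12.25
tool_pos: [0.5468, -0.2722, 0.0917]
eef_rot: [0.999, 0.054, 0.0, 0.0]
contact_force: [-0.2, -0.2, 4.0]
opening: 0.224
clock: 12.55
tool_pos: [0.5468, -0.2721, 0.0908]
eef_rot: [0.999, 0.054, 0.0, -0.0]
contact_force: [0.2, 0.6, 3.6]
opening: 0.222
```

```bash
python3 -m pendant '[[[0,0,0],[0,0,0.0003],0],[[0,0,0],[0,0,0.0003],0]]'
```

```text
clock: 12.75
tool_pos: [0.5468, -0.2721, 0.0904]
eef_rot: [0.999, 0.054, 0.0, -0.0]
contact_force: [-0.1, -0.5, 4.1]
opening: 0.226
```

```bash
python3 -m pendant '[[[0,0,0],[0,0,0.0002],0],[[0,0,0],[0,0,0.0004],0],[[0,0,0],[0,0,0.0004],0]]';python3 -m pendant '[[[0,0,0],[0,0,0.0002],0],[[0,0,0],[0,0,0.0002],0]]'
```

```text
clock: 13.05
tool_pos: [0.5468, -0.2721, 0.0902]
eef_rot: [0.999, 0.054, 0.0, -0.0]
contact_force: [-0.1, 0.7, 5.8]
opening: 0.224
clock: 13.25
tool_pos: [0.5468, -0.2721, 0.0902]
eef_rot: [0.999, 0.054, 0.0, 0.0]
contact_force: [-1.1, -0.1, 7.1]
opening: 0.224
```

```bash
python3 -m pendant '[[[0,0,0],[0,0,0.0003],0],[[0,0,0],[0,0,0.0005],0],[[0,0,0],[0,0,0.0005],0]]';python3 -m pendant '[[[0,0,0],[0,0,0.0001],0],[[0,0,0],[0,0,0.0001],0]]'
```

```text
clock: 13.55
tool_pos: [0.5468, -0.2721, 0.0902]
eef_rot: [0.999, 0.054, 0.0, 0.0]
contact_force: [-1.7, 1.0, 9.6]
opening: 0.226
clock: 13.75
tool_pos: [0.5468, -0.2721, 0.0902]
eef_rot: [0.999, 0.054, 0.0, 0.0]
contact_force: [-2.2, 1.9, 10.1]
opening: 0.221
```

```bash
python3 -m pendant '[[[0,0,0],[0,0,0.0004],0],[[0,0,0],[0,0,0.0007],0],[[0,0,0],[0,0,0.0007],0],[[0,0,0],[0,0,0.0007],0]]';python3 -m pendant '[[[0,0,0],[0,0,0],0],[[0,0,0],[0,0,0],0],[[0,0,0],[0,0,0],0],[[0,0,0],[0,0,0],0],[[0,0,0],[0,0,0],0]]';python3 -m pendant '[[[0,0,0],[0,0,0],0],[[0,0,0],[0,0,0],0],[[0,0,0],[0,0,0],0],[[0,0,0],[0,0,0],0],[[0,0,0],[0,0,0],0]]'
```

```text
clock: 14.15
tool_pos: [0.5468, -0.2722, 0.0902]
eef_rot: [0.999, 0.054, 0.0, 0.0]
contact_force: [-2.8, 1.4, 16.0]
opening: 0.223
clock: 14.65
tool_pos: [0.5468, -0.2722, 0.0902]
eef_rot: [0.999, 0.054, 0.0, 0.0]
contact_force: [-3.4, 1.3, 15.2]
opening: 0.227
clock: 15.15
tool_pos: [0.5468, -0.2721, 0.0902]
eef_rot: [0.999, 0.054, 0.0, 0.0]
contact_force: [-3.9, 2.5, 15.1]
opening: 0.223
```

Seated: the drag plateau ran from about 0.098 to 0.0902. Force then rose steeply at constant z and held 15 N (about 10 N net on the sole) for over 1 s. Now I'll lift out and carry it back.

```bash
python3 -m pendant '[[[0,0,0],[0,0,-0.002],0],[[0,0,0],[0,0,-0.005],0],[[0,0,0],[0,0,-0.01],0],[[0,0,0],[0,0,-0.02],0],[[0,0,0],[0,0,-0.035],0],[[0,0,0],[0,0,-0.055],0],[[0,0,0],[0,0,-0.08],0],[[0,0,0],[0,0,-0.092],0],[[0,0,0],[0,0,-0.092],0],[[0,0,0],[0,0,-0.092],0]]'; python3 - <<'E'
from h import *
s=r.snapshot("side")
cv2.imwrite("pics/m6.png",crop(s,297,262,40,60,10))
q=r.get_state();p=q["tool_pos"];print(p,q["eef_rot"])
b=np.array([p[0]-.001,p[1]-.0025,p[2]-.0122])
for n,dz in(("rodtop46",.038),("rodtop37",.047),("sole",0),("tip37",-.037),("tip46",-.046)): print(n,proj(s,b+[0,0,dz]))
E
```

```text
clock: 16.15
tool_pos: [0.5463, -0.2718, 0.1804]
eef_rot: [0.999, 0.055, -0.0, -0.0]
contact_force: [0.1, 0.2, -1.9]
opening: 0.22
[ 0.54596584 -0.27166603  0.17976764] [ 9.98508030e-01  5.45954969e-02 -8.71115142e-04 -5.34936725e-04]
rodtop46 [299.38650741 261.04272385]
rodtop37 [299.59399297 259.2898721 ]
sole [298.53600705 268.22780714]
tip37 [297.74556351 274.90552643]
tip46 [297.55862935 276.48475857]
```

View pics/m6.png

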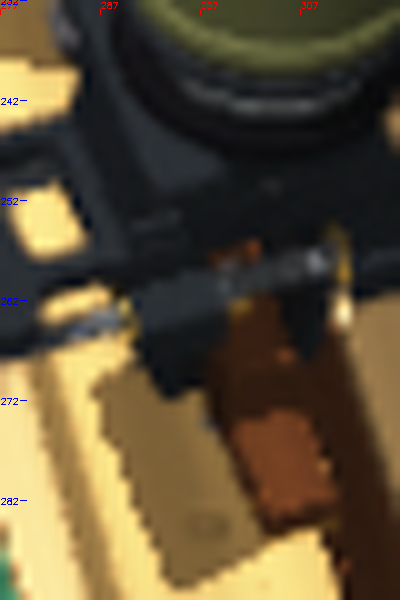

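Side view: the gauge is held, rod tip near (298,274.5) and bore at (298,285) below. The tip has risen to about where a 35–37 mm projection would put it, so the bore has set the rod. Now back to the block.

```bash
python3 -m pendant '[[[0,0,0],[0.001,-0.02,0],0],[[0,0,0],[0.002,-0.06,0],0],[[0,0,0],[0.004,-0.11,0],0],[[0,0,0],[0.006,-0.16,0],0],[[0,0,0],[0.008,-0.21,0],0],[[0,0,0],[0.01,-0.26,0],0],[[0,0,0],[0.012,-0.31,0],0],[[0,0,0],[0.014,-0.36,0],0],[[0,0,0],[0.016,-0.41,0],0],[[0,0,0],[0.0175,-0.45,0],0]]'; python3 -m pendant '[[[0,0,0],[0.0015,-0.035,0],0],[[0,0,0],[0.002,-0.0536,0],0],[[0,0,0],[0.002,-0.0536,0],0],[[0,0,0],[0.002,-0.0536,0],0],[[0,0,0],[0.002,-0.0536,0],0],[[0,0,0],[0.002,-0.0536,0],0],[[0,0,0],[0.002,-0.0536,0],0]]'; python3 - <<'E'
from h import *
s=r.snapshot("side")
cv2.imwrite("pics/m7.png",crop(s,252,145,40,60,10))
print(r.get_state()["tool_pos"])
E
```

```text
clock: 17.2
tool_pos: [0.5137, 0.1806, 0.1795]
eef_rot: [0.998, 0.056, -0.001, -0.0]
contact_force: [0.9, -0.2, -2.5]
opening: 0.222
clock: 17.9
tool_pos: [0.5116, 0.2293, 0.1806]
eef_rot: [0.999, 0.053, -0.0, 0.0]
contact_force: [-0.5, 0.1, -1.9]
opening: 0.223
[0.51156578 0.22960784 0.1806522 ]
```

View pics/m7.png

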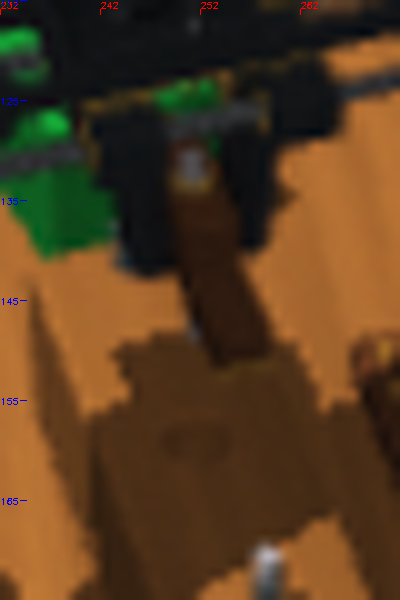

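The rod tip at (251.4,148.5) is right above the hole at (251.7,159), so I'll lower it.

```bash
python3 -m pendant '[[[0,0,0],[0,0,0.015],0],[[0,0,0],[0,0,0.03],0],[[0,0,0],[0,0,0.045],0],[[0,0,0],[0,0,0.06],0],[[0,0,0],[0,0,0.07],0],[[0,0,0],[0,0,0.077],0],[[0,0,0],[0,0,0.08],0],[[0,0,0],[0,0,0.08],0],[[0,0,0],[0,0,0.08],0]]'; python3 -m pendant '[[[0,0,0],[0,0,0.001],0],[[0,0,0],[0,0,0.002],0],[[0,0,0],[0,0,0.003],0],[[0,0,0],[0,0,0.004],0],[[0,0,0],[0,0,0.005],0],[[0,0,0],[0,0,0.006],0],[[0,0,0],[0,0,0.0065],0],[[0,0,0],[0,0,0.0065],0]]'
```

```text
clock: 18.85
tool_pos: [0.5117, 0.2307, 0.1011]
eef_rot: [0.999, 0.054, 0.0, -0.0]
contact_force: [-0.9, -0.4, -1.8]
opening: 0.225
clock: 19.65
tool_pos: [0.5113, 0.2306, 0.094]
eef_rot: [0.999, 0.054, -0.0, -0.0]
contact_force: [0.1, 0.5, -2.1]
opening: 0.221
```

```bash
python3 -m pendant '[[[0,0,0],[0,0,0.0005],0],[[0,0,0],[0,0,0.001],0],[[0,0,0],[0,0,0.0015],0],[[0,0,0],[0,0,0.0018],0],[[0,0,0],[0,0,0.002],0],[[0,0,0],[0,0,0.002],0]]'
```

```text
clock: 20.25
tool_pos: [0.5113, 0.2306, 0.0922]
eef_rot: [0.999, 0.054, 0.0, -0.0]
contact_force: [-0.8, 0.6, -0.8]
opening: 0.224
```

Sole touching at the original height. Release, retreat and look.

```bash
python3 -m pendant '[[[0,0,0],[0,0,0],0.4],[[0,0,0],[0,0,0],0.6],[[0,0,0],[0,0,0],0.6],[[0,0,0],[0,0,0],0.8],[[0,0,0],[0,0,0],0.8],[[0,0,0],[0,0,0],0.8]]' 10; python3 -m pendant '[[[0,0,0],[0,0,-0.02],0.8],[[0,0,0],[0,0,-0.05],0.8],[[0,0,0],[0,0,-0.09],0.8],[[0,0,0],[0,0,-0.13],0.8],[[0,0,0],[0,0.03,-0.13],0.8],[[0,0,0],[0,0.08,-0.13],0.8],[[0,0,0],[0,0.13,-0.13],0.8],[[0,0,0],[0,0.18,-0.13],0.8],[[0,0,0],[0,0.2,-0.13],0.8],[[0,0,0],[0,0.2,-0.13],0.8]]'; python3 - <<'E'
from h import *
t=r.snapshot("top");s=r.snapshot("side")
cv2.imwrite("pics/m8.png",np.hstack([crop(t,205,198,64,64),crop(s,253,150,64,64)]))
for d in(t,s): print([proj(d,np.array([.5113,.2306,.08+h])).round(1) for h in(.038,.047,.049)])
E
```

```text
clock: 20.85
tool_pos: [0.5113, 0.2306, 0.0921]
eef_rot: [0.999, 0.054, 0.0, -0.0]
contact_force: [0.5, 0.2, 0.3]
opening: 0.74
clock: 21.85
tool_pos: [0.5332, 0.027, 0.2222]
eef_rot: [0.999, 0.051, 0.0, 0.001]
contact_force: [-0.6, 0.4, 0.1]
opening: 0.8
[array([205.9, 198. ]), array([205.6, 197.8]), array([205.6, 197.8])]
[array([251.2, 150.3]), array([251.1, 148.5]), array([251.1, 148.1])]
```

View pics/m8.png

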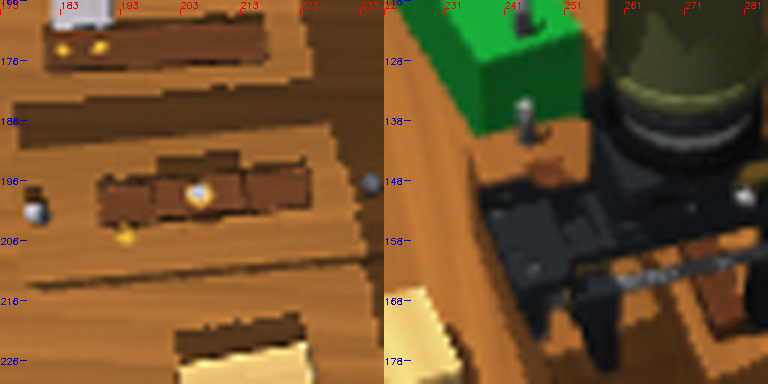

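Top view: the gauge sits in its hole with its rod at (206.2,198.3), between the punches at (179,201) and (235,196.5), upright and released. The gripper hides the side view. I'll let the arm settle and hand in.

```bash
python3 -m pendant '[[[0,0,0],[0,0,0],0.8],[[0,0,0],[0,0,0],0.8],[[0,0,0],[0,0,0],0.8]]'; python3 -c "
from plant import r
print(r.finish_job())"
```

```text
clock: 22.25
tool_pos: [0.533, 0.0333, 0.2221]
eef_rot: [0.998, 0.056, -0.0, -0.0]
contact_force: [0.3, -1.1, 0.1]
opening: 0.799
the job is handed in; nothing more can be done
None
```

I measured the bore, hung the gauge back in the tool block's middle hole and handed the job in at about 22 s. No verdict was reported.

- **Seating:** The rod's drag was felt over roughly the last 6–8 mm of descent. The force then rose steeply at a constant TCP height of 0.0902 m, which is the height worked out for the sole on the leg. I held about 15 N there for over 1 s, roughly 10 N net on the sole.
- **Rod:** With the gauge lifted clear of the bore, the side view put the rod at about 35–37 mm below the sole, so it had slid up from its original 44–48 mm. I did not measure it more finely than that.
- **Back in the block:** The gauge touched down at the same TCP height it was lifted from, 0.0922 m. The top view shows it upright and released, within about 2 mm of the hole centre.
- **Not checked:** The gripper blocked the last side view, so the final pose rests on the top view and the touchdown height. I saw no sign of the other tools being touched, but did not measure their positions again.

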